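# Set the rotary pet feeder to its start position

## Task

Get the automatic pet feeder ready to start: with one fingertip against the dividers, gently push its round tray around until the raised, closed segment lies at the control panel, centred between the two lugs on the rim, then press the round start button on the panel and let go. Turn the tray to its place before you touch the button, do not grip or lift the tray, and leave the scoop, the dish and the open drawer where they are.

Things in the scene. Friction and masses are not known exactly. Their poses are not given: they have to be found in the camera images.
- cabinet: low walnut cabinet, 400 deep (x) x 600 wide (y) x 160 mm high, its front towards the robot (-x of its frame); origin at the centre of its underside. Its only drawer stands open 130 mm at the front, lower than the cabinet's top.
- feeder: white automatic pet feeder, lid off, fixed on the cabinet's top. Round base, radius 138 mm, wall 46 mm high; at its front (-x of its frame) a control pod, 96 mm wide, 125 to 210 mm from the centre, top 44 mm above the cabinet's top, with a small dark display and a round start button. Origin on the turning axis at the base's underside (the cabinet's top), z up.
- home (a point): point fixed on the feeder, 85 mm from the turning axis towards the control pod: where the closed segment's middle belongs, seen from above. It is midway between two small lugs (7 mm wide, standing 12 mm above the base's wall) moulded on the wall 30 degrees to either side of the pod.
- closed_segment (a point): middle of the flat top of the tray's closed segment, 85 mm from the turning axis, midway between two dividers (30 degrees from each); turns with the tray. This one of the tray's six equal places is a solid raised block with three ribs across its top, the other five are open wells. Above the cabinet's top: wells' floor 22 mm, dividers' tops 58, rim 60, hub 66, closed segment 76 mm.
- tray (a joint): turning angle (rad) of the grey tray about the feeder's vertical axis, counter-clockwise from above positive, 0 with the closed segment exactly at home; no stops, turns either way, full turns mean nothing. Tray radius 119 mm; six radial dividers, 4 mm thick, 60 degrees apart, from the 26 mm radius hub to the rim. About 0.1 N m of friction (1 to 2 N at a divider); it stays where it is left.
- hub (a joint): how far (m) the tray with its drive hub has been lifted from its seat; 0 when seated. It is held down only by its weight, about 5 N.
- start (a joint): travel (m) of the start button: 0 when free, 0.006 when fully down; it takes about 4 N to work it (from 0.004) and 5 N to push it fully down, and springs back
- start_top (a point): middle of the top of the grey round start button (22 mm across in a white collar of 38 mm across), facing up, 62 mm above the cabinet's top, 18 mm above the pod; moves down with it
- scoop: clear plastic measuring scoop standing on the cabinet's top beside the feeder: round cup of 30 mm radius, 45 mm high, with a flat level handle reaching 119 mm from the cup's axis along its x; origin under the cup. To be left alone.
- dish: white ceramic feeding dish, 86 mm across and 30 mm high, standing on the cabinet's top by the scoop, nearer the robot; origin at its underside. To be left alone.
- drawer (a joint): slide (m) of the cabinet's drawer: 0 as it stands, half open (130 mm out), positive towards shut. A capped blue bottle and silver tweezers lie in it. To be left as it is.

How it is judged:
On the way, in this order (a step that is already met when the one before it is completed fails the run):
1. the tray has been turned to its start position and rests there, before the button is pressed (horizontal distance between closed_segment and home below 0.009 m and velocity of joint tray between -0.05 and 0.05 rad/s and value of joint start below 0.002 m), for 0.3 s.
2. the start button is pressed (value of joint start above 0.004 m and horizontal distance between closed_segment and home below 0.009 m), for 0.05 s.
At the end, for the whole second after the job is handed in: the middle of the closed segment is within 9 mm (6 degrees) of the home point seen from above, the tray at rest and seated, the start button has been pressed (4 mm or more) with the tray there and has sprung back, and the scoop and dish are within 20 mm and the drawer within 15 mm of where they were (horizontal distance between closed_segment and home below 0.009 m and velocity of joint tray between -0.05 and 0.05 rad/s and value of joint hub below 0.003 m and value of joint start below 0.0015 m and distance of each of scoop, dish from where it was at the start of the episode below 0.02 m and value of joint drawer between -0.015 and 0.015 m); the robot touches nothing.
It fails at once if the start button is pressed while the tray is away from its start position (value of joint start above 0.003 m and horizontal distance between closed_segment and home above 0.011 m).
It fails at once if the tray is lifted off its seat (value of joint hub above 0.005 m).
It fails at once if the feeder is forced or gripped (more than 35 N between the fingers and any part of it) (contact force between the fingers and feeder above 35 N).
It fails at once if the scoop or the dish is moved by more than 20 mm, or the drawer by more than 15 mm (distance of any of scoop, dish from where it was at the start of the episode above 0.02 m or value of joint drawer above 0.015 m or value of joint drawer below -0.015 m).
It also fails if it takes over 70 s, if anything falls off the work surface, if the arm or the gripper's body presses on something with over 40 N, if the wrist force passes 120 N, or if a joint passes its speed limit or range.

## Robot

A 6-joint arm with a two-finger parallel gripper is mounted at the origin on the work surface. World frame = base frame: x ahead of the robot, y to its left, z up, the work surface at z = 0. Lengths are in m, angles in rad, forces in N, time in s.
With the tool pointing down it reaches from about 0.3 to 0.85 m from the base axis. Payload 5.4 kg.
Tool frame: the origin (TCP) lies on the centre line of the jaws, within the pads' length; the fingertips stand 8 mm ahead of it and the grasp point (between the pads) lies 11 mm behind it (r.finger_overhang is the distance from the TCP to the fingertips, in m); x points along the fingers, z is the direction in which the jaws open and shut, and the axes are right-handed (so a half turn about x gives the same grasp; the last joint's range is limited). The gripper opens to 85 mm and grips with 20 to 120 N. Pads are 22 mm wide; open, the fingers measure 114 mm over their backs; the gripper's body (76 mm by 85 mm) begins 54 mm behind the grasp point. The pads swing forward as they close: fully open they stand 13 mm farther back than shut.
Start: joints at [-1.517, 0.158, 1.597, -0, 1.386, -0.21], TCP at [0.15, -0.555, 0.239] pointing down, gripper open.
Joint ranges: [-2.91, 2.91], [-0.94, 2.29], [0.18, 2.7], [-1.29, 4.43], [0.17, 2.64], [-3, 3]. Speed limits (rad/s): [2.57, 2.57, 3.14, 3.14, 3.14, 3.14].

## Interface

Orientations are given as [roll, pitch, yaw] about the fixed x, y, z axes, in that order (R = Rz(yaw) Ry(pitch) Rx(roll)).
In Python, from plant import get_state, optics, workorder, r gives the robot as it stands. The module is installed in compiled form; this text tells all that it offers.
- The arm moves only by the tool drive_tool, never from a script. Its argument "plan" is a list of rows, each an object of numbers: "fingers": the opening, from 0 (shut) to 1 (fully open); "tx", "ty", "tz": the shift along the tool's x, y, z scaled (see below); "wx", "wy", "wz": the turn, a rotation vector about the tool's x, y, z scaled (see below). In form: [{"fingers": .., "tx": .., "ty": .., "tz": .., "wx": .., "wy": .., "wz": ..}, ...]. A call has 1 to 12 rows; each row is the pose to reach, as a shift and turn from the pose measured when the call began, along the tool's axes at that moment, turning the shorter way round; what a row does not reach only later rows make up. The controller multiplies each number of a shift by 800 mm and each number of a turn by 360 degrees. A row lasts 1/8 s, in which the tool goes at most 62.5 mm and 10.7 degrees, less where a joint would pass 70% of its speed; a pose out of reach is approached as far as the arm can. A call with a number of a shift or a turn outside -1 to 1 is refused whole. A call with a gripper value outside its range is refused whole. The fingers move at their own pace and stop on an object; the grip force is fixed at half the most. Time passes only in rows, so rows that repeat a pose let the fingers close. It gives the time, the measured TCP pose, the force and the opening at its end, in the units of the state.
- get_state(): the state, without advancing time (a new reading comes with each control period).
- optics.read_camera(name): name is "scene" or "top" or "wrist"; returns a dict with "pixels" (420x560x3 uint8, blue, green, red), "z_map" (420x560 float32, m along the optical axis (not along the pixel's ray), 0 where there is no reading), "mtx" (3x3 intrinsics, pixels), "rvec" (rotation vector, rad) and "tvec" (3), from world to camera coordinates, as OpenCV has them; the wrist camera has in their place "mount" (4x4, takes a point from camera to tool coordinates, whose origin is the TCP and whose axes are the tool frame's). Camera axes: x right, y down, z forward; pixel columns grow to the right and rows downward; lengths in m; the calibration is good to about 2 mm. A picture is of the moment at which its call begins: read the wrist's pose just before it.
- workorder.job_done(): hands the job in, once; it reports no verdict.
The state is a dict: "time_s": time; "joint_positions": joint angles; "joint_velocities": joint speeds; "effort": joint torques, N m; "tool_pos": TCP position; "ee_rot": TCP orientation; "wrist_force": force on the tool from outside, world axes, zero at the start; "moment": the same for the moment, N m; "width": finger opening in m.
Only numpy, scipy, OpenCV 4.12 (cv2) and the standard library are available. Lean on these libraries where they do the work, as an engineer would, in place of code of your own. Each camera call takes 0.05 s, during which the arm holds its last target. There are 200 camera calls.

## Working session

There is one attempt and no reset: what is moved stays moved. The work goes in short steps, Python scripts to look and compute and a tool call to move; the robot and the scene stay as the last step left them, time stands still between calls to the robot, and variables do not carry over. Pictures are saved under pics/ and viewed, about 8 in all and at most 12, crops included, and the job is handed in when it is done.

Besides the shell and the picture viewer there is one more tool, called after ">>>" by a JSON object that holds its "name" and its "arguments", one argument or row to a line. drive_tool: Moves the arm, as the interface text tells. Its arguments: {"type":"object","properties":{"plan":{"type":"array"}},"required":["plan"]}

```bash
mkdir -p pics
cat > h.py <<'E'
import numpy as np, cv2
from plant import get_state, optics, workorder, r
def snap(n):
    s=get_state(); c=optics.read_camera(n)
    if 'mount' in c:
        # tool->world
        a=s['ee_rot']; from scipy.spatial.transform import Rotation as R
        T=np.eye(4); T[:3,:3]=R.from_euler('xyz',a).as_matrix() if np.size(a)==3 else np.array(a); T[:3,3]=s['tool_pos']
        c['T']=T@c['mount']
    else:
        Rm=cv2.Rodrigues(np.array(c['rvec'],float))[0]; T=np.eye(4); T[:3,:3]=Rm.T; T[:3,3]=-Rm.T@np.array(c['tvec']).ravel(); c['T']=T
    return c
def ray(c,u,v,z):
    d=c['T'][:3,:3]@np.linalg.inv(c['mtx'])@np.array([u,v,1.]); o=c['T'][:3,3]
    return o+d*(z-o[2])/d[2]
def cloud(c):
    v,u=np.mgrid[:420,:560]; z=c['z_map']; P=np.stack([u*z,v*z,z],-1)@np.linalg.inv(c['mtx']).T-0
    return P@c['T'][:3,:3].T+c['T'][:3,3]
E
python3 - <<'E'
from h import *
print(get_state(), r.finger_overhang)
c=snap('top');d=snap('scene')
print(c['T'],d['T'])
cv2.imwrite('pics/top.png',c['pixels']);cv2.imwrite('pics/scene.png',d['pixels'])
E
```

```text
{'time_s': 0.0, 'joint_positions': array([-1.51710930e+00,  1.59052065e-01,  1.59825986e+00,  8.91207214e-06,
        1.38617948e+00, -2.10116421e-01]), 'joint_velocities': array([ 0.00100776, -0.00042463,  0.0016252 , -0.00048762, -0.00048792,
        0.00029788]), 'effort': array([-1.13698083e-03, -3.96001124e+01, -3.31426334e+01, -2.57897709e-04,
        8.48964643e-03, -5.89066204e-06]), 'tool_pos': array([ 0.1498744 , -0.55451292,  0.23830135]), 'ee_rot': array([2.92686401, 1.56889756, 1.61986949]), 'wrist_force': array([0.33768902, 0.04255044, 0.47643424]), 'moment': array([-0.0460001 , -0.0427418 ,  0.03785523]), 'width': 0.08550227759792524} 0.008
[[-0.00669699 -0.98614061  0.16577648  0.38915611]
 [-0.99965687  0.00240393 -0.02608375 -0.0034306 ]
 [ 0.02532373 -0.16589428 -0.98581834  0.97398895]
 [ 0.          0.          0.          1.        ]] [[ 0.79820552  0.4630907  -0.3852466   0.80102714]
 [ 0.60225318 -0.62688472  0.49427386 -0.36884407]
 [-0.01261158 -0.62654812 -0.7792807   0.72016437]
 [ 0.          0.          0.          1.        ]]
```

View pics/top.png

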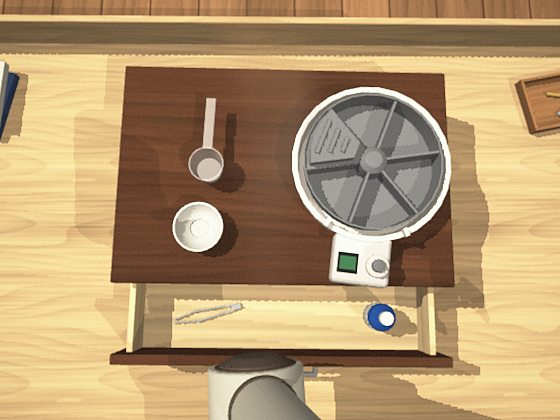

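View pics/scene.png

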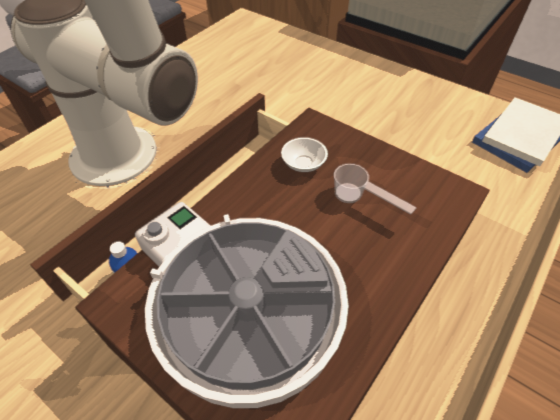

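The top view shows the hub near pixel (372,161), the closed segment near (333,142), the button near (378,266), and the lugs near (337,233) and (407,231). The scene view agrees. Next I'll measure these.

Run:
```python
from h import *
c=snap('top'); P=cloud(c); z=P[...,2]
im=c['pixels'].astype(int)
print('z: hub,seg,button,well,cab',z[161,372],z[142,325],z[266,378],z[200,372],z[120,200],z[262,365])
reg=np.zeros(z.shape,bool); reg[80:295,285:455]=1
# closed segment: height ~0.236
def comp(m):
    n,l,s,cc=cv2.connectedComponentsWithStats(m.astype(np.uint8)); k=1+np.argmax(s[1:,4]); return l==k,s[k],cc[k]
m,s,cc=comp(reg&(abs(z-.236)<.004)); q=P[m][:,:2]; print('seg',s,cc,q.mean(0),ray(c,*cc,.236))
# white wall ring
w=reg&(im.min(-1)>175)&(abs(z-.206)<.006); w[238:]=0
q=P[w][:,:2]
for _ in range(5):
    A=np.c_[2*q,np.ones(len(q))]; x=np.linalg.lstsq(A,(q**2).sum(1),rcond=None)[0]; R_=np.sqrt(x[2]+x[0]**2+x[1]**2)
    e=np.hypot(*(q-x[:2]).T)-R_; q=q[abs(e)<.012]
print('ring',x[:2],R_,len(q))
C=x[:2]
m,s,cc=comp(reg&(abs(z-.226)<.003)&(np.hypot(P[...,0]-C[0],P[...,1]-C[1])<.04)); print('hub',s,cc,P[m][:,:2].mean(0))
reg2=reg.copy(); reg2[:245]=0
m,s,cc=comp(reg2&(z>.214)&(z<.23)); print('button+collar',s,cc,P[m].mean(0))
m,s,cc=comp(reg2&(abs(z-.204)<.004)); print('pod',s,cc,P[m].mean(0),cv2.minAreaRect(P[m][:,:2].astype(np.float32)))
dd=np.hypot(P[...,0]-C[0],P[...,1]-C[1]); lug=reg&(z>.211)&(z<.222)&(dd>.124)&(dd<.142)
n,l,s,cc=cv2.connectedComponentsWithStats(lug.astype(np.uint8))
for k in range(1,n):
    if s[k,4]>4:
        p=P[l==k].mean(0); print('lug',cc[k],s[k,4],p,np.degrees(np.arctan2(*(p[:2]-C)[::-1])))
```

```text
z: hub,seg,button,well,cab 0.2259909972345583 0.23834745034519045 0.22667990948083616 0.18016805049226536 0.16073994894635113 0.20361235436728364
seg [ 310  110   49   54 1535] [332.34983713 141.37198697] [ 0.63025579 -0.11080457] [ 0.63027826 -0.11083608  0.236     ]
ring [ 0.60317636 -0.18088151] 0.1322312180232233 2263
hub [361 150  24  21 335] [373.31940299 159.69253731] [ 0.60187625 -0.1804152 ]
button+collar [366 255  23  23 392] [376.96683673 266.06887755] [ 0.42496402 -0.18058503  0.21958532]
pod [ 331  245   60   43 1742] [357.68082664 263.88748565] [ 0.42954177 -0.15227979  0.20398963] ((0.43091148138046265, -0.1575106680393219), (0.09441149234771729, 0.07094483822584152), 83.37271118164062)
lug [326.34210526 222.18421053] 38 [ 0.49756673 -0.10007831  0.21715979] 142.5799607071472
lug [405.29787234 232.        ] 47 [ 0.48075439 -0.23050688  0.21738987] -157.9341754273744
```

Run:
```python
from h import *
from scipy.spatial.transform import Rotation as R
s=get_state(); M=R.from_euler('xyz',s['ee_rot']).as_matrix(); print(M.round(3))
az=np.degrees(np.arctan2(M[1,2],M[0,2])); print('tool z azimuth',az)
C=np.array([.6025,-.1807]); p=C+.075*np.array([np.cos(np.radians(308)),np.sin(np.radians(308))])
for z in(.33,.197+.008): print((M.T@(np.r_[p,z]-s['tool_pos']))/.8)
# dividers: lines in depth around C at r=.06..0.1 : height profile by angle
c=snap('top');P=cloud(c);d=P[...,:2]-C; rr=np.hypot(d[...,0],d[...,1]); a=np.degrees(np.arctan2(d[...,1],d[...,0]))%60
m=(rr>.05)&(rr<.105)&(abs(P[...,2]-.218)<.004)
print('div angle mod60',np.degrees(np.angle(np.exp(6j*np.radians(a[m])).mean()))/6%60,m.sum())
```

```text
[[-0.     0.965  0.261]
 [ 0.001  0.261 -0.965]
 [-1.     0.    -0.001]]
tool z azimuth -74.88487685304383
[-0.11380532  0.70457781 -0.21753538]
[ 0.04244451  0.70452755 -0.2173084 ]
div angle mod60 37.323995573826636 516
```

>>> {"name": "drive_tool", "arguments": {
  "plan": [
    {"fingers": 0,"tx": -0.114,"ty": 0,"tz": 0,"wx": 0,"wy": 0,"wz": 0},
    {"fingers": 0,"tx": -0.114,"ty": 0.1,"tz": -0.02,"wx": 0,"wy": 0,"wz": 0},
    {"fingers": 0,"tx": -0.114,"ty": 0.705,"tz": -0.2175,"wx": -0.064,"wy": 0,"wz": 0},
    {"fingers": 0,"tx": -0.114,"ty": 0.705,"tz": -0.2175,"wx": -0.064,"wy": 0,"wz": 0},
    {"fingers": 0,"tx": -0.114,"ty": 0.705,"tz": -0.2175,"wx": -0.064,"wy": 0,"wz": 0},
    {"fingers": 0,"tx": -0.114,"ty": 0.705,"tz": -0.2175,"wx": -0.064,"wy": 0,"wz": 0},
    {"fingers": 0,"tx": -0.114,"ty": 0.705,"tz": -0.2175,"wx": -0.064,"wy": 0,"wz": 0},
    {"fingers": 0,"tx": -0.114,"ty": 0.705,"tz": -0.2175,"wx": -0.064,"wy": 0,"wz": 0},
    {"fingers": 0,"tx": -0.114,"ty": 0.705,"tz": -0.2175,"wx": -0.064,"wy": 0,"wz": 0},
    {"fingers": 0,"tx": -0.114,"ty": 0.705,"tz": -0.2175,"wx": -0.064,"wy": 0,"wz": 0},
    {"fingers": 0,"tx": -0.114,"ty": 0.705,"tz": -0.2175,"wx": -0.064,"wy": 0,"wz": 0},
    {"fingers": 0,"tx": -0.114,"ty": 0.705,"tz": -0.2175,"wx": -0.064,"wy": 0,"wz": 0}
  ]
}}

```text
time_s: 1.7
tool_pos: [0.6503, -0.2379, 0.3291]
ee_rot: [2.938, 1.569, 2.037]
wrist_force: [-1.0, -0.7, -0.6]
width: -0.0
```

```bash
cat > st.py <<'E'
from h import *
from scipy.spatial.transform import Rotation as R
s=get_state(); M=R.from_euler('xyz',s['ee_rot']).as_matrix()
C=np.array([.6025,-.1807])
print('t',s['time_s'],'p',s['tool_pos'].round(4),'q',s['joint_positions'].round(2),'F',s['wrist_force'].round(1),'w',s['width'])
d=s['tool_pos'][:2]-C
print('polar about C',np.hypot(*d),np.degrees(np.arctan2(d[1],d[0])),'z az',np.degrees(np.arctan2(M[1,2],M[0,2])),'tilt',M[:,0].round(3))
E
python3 - <<'E'
from st import *
c=snap('wrist'); cv2.imwrite('pics/w1.png',c['pixels']); print(c['T'].round(3))
E
```

```text
t 1.7 p [ 0.6503 -0.2379  0.3291] q [-0.53  0.43  1.09  0.    1.62  0.38] F [-1.  -0.7 -0.6] w -1.7044166360939898e-05
polar about C 0.07454724783351714 -50.10397572312558 z az -51.65335865831658 tilt [-0.001  0.002 -1.   ]
[[ 0.62  -0.743 -0.253  0.715]
 [-0.785 -0.588 -0.197 -0.186]
 [-0.002  0.32  -0.947  0.464]
 [ 0.     0.     0.     1.   ]]
```

View pics/w1.png

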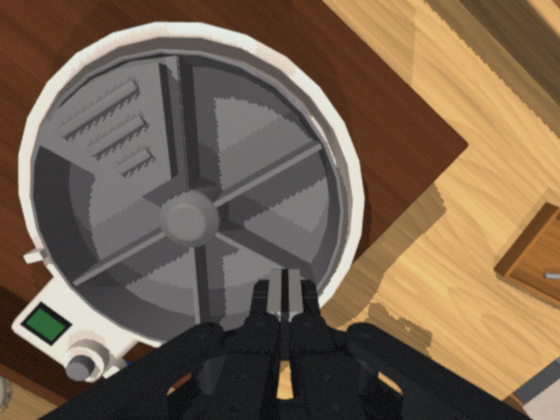

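The wrist view shows the shut fingers, with tips near pixel (285,270), over the well at about 308°, clear of both dividers. The closed segment is at upper left, around (105,125). I'll descend into the well.

>>> {"name": "drive_tool", "arguments": {
  "plan": [
    {"fingers": 0,"tx": 0.05,"ty": 0,"tz": 0,"wx": 0,"wy": 0,"wz": 0},
    {"fingers": 0,"tx": 0.09,"ty": 0,"tz": 0,"wx": 0,"wy": 0,"wz": 0},
    {"fingers": 0,"tx": 0.12,"ty": 0,"tz": 0,"wx": 0,"wy": 0,"wz": 0},
    {"fingers": 0,"tx": 0.14,"ty": 0,"tz": 0,"wx": 0,"wy": 0,"wz": 0},
    {"fingers": 0,"tx": 0.157,"ty": 0,"tz": 0,"wx": 0,"wy": 0,"wz": 0},
    {"fingers": 0,"tx": 0.157,"ty": 0,"tz": 0,"wx": 0,"wy": 0,"wz": 0}
  ]
}}

```text
time_s: 2.5
tool_pos: [0.6485, -0.2391, 0.203]
ee_rot: [-2.894, 1.567, 2.486]
wrist_force: [-0.6, 0.2, 0.6]
width: -0.0001
```

```bash
cat > arc.py <<'E'
# rows: arc of fingertip about C at radius rad, tool z kept radial; az in degrees
from st import *
def rows(azs,rad=.075):
    for a in azs:
        t=np.radians(a); p=np.r_[C+rad*np.array([np.cos(t),np.sin(t)]),s['tool_pos'][2]]
        e=M.T@(p-s['tool_pos'])/.8; az=np.degrees(np.arctan2(M[1,2],M[0,2]))
        print(a,'tx %.4f ty %.4f tz %.4f wx %.4f'%(*e,-((a-az+180)%360-180)/360))
E
python3 -c "
from arc import *
rows(range(-45,12,5))"
```

```text
t 2.5 p [ 0.6485 -0.2391  0.203 ] q [-0.53  0.48  1.27  0.    1.4   0.38] F [-0.6  0.2  0.6] w -0.0001493338665741341
polar about C 0.07433211790478195 -51.81590226453398 z az -51.78395151111611 tilt [-0.003  0.002 -1.   ]
-45 tx -0.0000 ty 0.0111 tz 0.0002 wx -0.0188
-40 tx -0.0000 ty 0.0192 tz -0.0011 wx -0.0327
-35 tx -0.0000 ty 0.0271 tz -0.0032 wx -0.0466
-30 tx -0.0000 ty 0.0348 tz -0.0059 wx -0.0605
-25 tx -0.0000 ty 0.0423 tz -0.0092 wx -0.0744
-20 tx 0.0000 ty 0.0494 tz -0.0132 wx -0.0883
-15 tx 0.0000 ty 0.0562 tz -0.0178 wx -0.1022
-10 tx 0.0000 ty 0.0625 tz -0.0230 wx -0.1161
-5 tx 0.0000 ty 0.0684 tz -0.0287 wx -0.1300
0 tx 0.0001 ty 0.0737 tz -0.0349 wx -0.1438
5 tx 0.0001 ty 0.0785 tz -0.0416 wx -0.1577
10 tx 0.0001 ty 0.0827 tz -0.0486 wx -0.1716
```

>>> {"name": "drive_tool", "arguments": {
  "plan": [
    {"fingers": 0,"tx": 0,"ty": 0.0111,"tz": 0.0002,"wx": -0.0188,"wy": 0,"wz": 0},
    {"fingers": 0,"tx": 0,"ty": 0.0192,"tz": -0.0011,"wx": -0.0327,"wy": 0,"wz": 0},
    {"fingers": 0,"tx": 0,"ty": 0.0271,"tz": -0.0032,"wx": -0.0466,"wy": 0,"wz": 0},
    {"fingers": 0,"tx": 0,"ty": 0.0348,"tz": -0.0059,"wx": -0.0605,"wy": 0,"wz": 0},
    {"fingers": 0,"tx": 0,"ty": 0.0423,"tz": -0.0092,"wx": -0.0744,"wy": 0,"wz": 0},
    {"fingers": 0,"tx": 0,"ty": 0.0494,"tz": -0.0132,"wx": -0.0883,"wy": 0,"wz": 0},
    {"fingers": 0,"tx": 0,"ty": 0.0562,"tz": -0.0178,"wx": -0.1022,"wy": 0,"wz": 0},
    {"fingers": 0,"tx": 0,"ty": 0.0625,"tz": -0.023,"wx": -0.1161,"wy": 0,"wz": 0},
    {"fingers": 0,"tx": 0,"ty": 0.0684,"tz": -0.0287,"wx": -0.13,"wy": 0,"wz": 0},
    {"fingers": 0,"tx": 0,"ty": 0.0737,"tz": -0.0349,"wx": -0.1438,"wy": 0,"wz": 0}
  ]
}}

```text
time_s: 3.75
tool_pos: [0.6781, -0.1815, 0.2046]
ee_rot: [3.07, 1.57, 3.073]
wrist_force: [0.7, -1.8, -0.1]
width: -0.0
```

```bash
cat > meas.py <<'E'
from h import *
def comp(m):
    n,l,s,cc=cv2.connectedComponentsWithStats(m.astype(np.uint8)); k=1+np.argmax(s[1:,4]); return l==k,s[k],cc[k]
c=snap('top'); P=cloud(c); z=P[...,2]; d=P[...,:2]-[.6025,-.1807]; rr=np.hypot(d[...,0],d[...,1])
g=c['pixels'].astype(int); grey=(g.max(-1)<190)
m,s_,cc=comp((abs(z-.236)<.0045)&(rr<.119)&(rr>.03)&grey)
q=P[m][:,:2]-[.6025,-.1807]
print('seg n',s_[4],'centroid az',np.degrees(np.arctan2(*q.mean(0)[::-1])),'r',np.hypot(*q.mean(0)))
a=np.arctan2(d[...,1],d[...,0]); mm=(rr>.05)&(rr<.105)&(abs(z-.218)<.003)
print('div mod60',np.degrees(np.angle(np.exp(6j*a[mm]).mean()))/6%60,mm.sum())
E
python3 - <<'E'
from arc import *
rows(list(range(5,61,5)))
import meas
E
```

```text
t 3.75 p [ 0.6781 -0.1815  0.2046] q [-0.43  0.51  1.23 -0.    1.41 -0.44] F [ 0.7 -1.8 -0.1] w -4.0353204714891684e-05
polar about C 0.07564576385216018 -0.5879767878736482 z az 0.13641653121053518 tilt [-0.001  0.    -1.   ]
5 tx 0.0000 ty 0.0091 tz -0.0011 wx -0.0135
10 tx 0.0000 ty 0.0173 tz -0.0022 wx -0.0274
15 tx 0.0000 ty 0.0252 tz -0.0039 wx -0.0413
20 tx 0.0000 ty 0.0331 tz -0.0064 wx -0.0552
25 tx 0.0000 ty 0.0406 tz -0.0095 wx -0.0691
30 tx 0.0000 ty 0.0479 tz -0.0132 wx -0.0830
35 tx 0.0000 ty 0.0548 tz -0.0176 wx -0.0968
40 tx 0.0000 ty 0.0613 tz -0.0226 wx -0.1107
45 tx 0.0000 ty 0.0673 tz -0.0281 wx -0.1246
50 tx 0.0000 ty 0.0729 tz -0.0341 wx -0.1385
55 tx 0.0000 ty 0.0779 tz -0.0406 wx -0.1524
60 tx 0.0000 ty 0.0823 tz -0.0475 wx -0.1663
seg n 220 centroid az 83.40729370145316 r 0.10006736085420359
div mod60 9.938491866000549 26
```

Force is low and the finger leads the divider by about 10.5°, as expected. I'll continue the sweep.

>>> {"name": "drive_tool", "arguments": {
  "plan": [
    {"fingers": 0,"tx": 0,"ty": 0.0091,"tz": -0.0011,"wx": -0.0135,"wy": 0,"wz": 0},
    {"fingers": 0,"tx": 0,"ty": 0.0173,"tz": -0.0022,"wx": -0.0274,"wy": 0,"wz": 0},
    {"fingers": 0,"tx": 0,"ty": 0.0252,"tz": -0.0039,"wx": -0.0413,"wy": 0,"wz": 0},
    {"fingers": 0,"tx": 0,"ty": 0.0331,"tz": -0.0064,"wx": -0.0552,"wy": 0,"wz": 0},
    {"fingers": 0,"tx": 0,"ty": 0.0406,"tz": -0.0095,"wx": -0.0691,"wy": 0,"wz": 0},
    {"fingers": 0,"tx": 0,"ty": 0.0479,"tz": -0.0132,"wx": -0.083,"wy": 0,"wz": 0},
    {"fingers": 0,"tx": 0,"ty": 0.0548,"tz": -0.0176,"wx": -0.0968,"wy": 0,"wz": 0},
    {"fingers": 0,"tx": 0,"ty": 0.0613,"tz": -0.0226,"wx": -0.1107,"wy": 0,"wz": 0},
    {"fingers": 0,"tx": 0,"ty": 0.0673,"tz": -0.0281,"wx": -0.1246,"wy": 0,"wz": 0},
    {"fingers": 0,"tx": 0,"ty": 0.0729,"tz": -0.0341,"wx": -0.1385,"wy": 0,"wz": 0},
    {"fingers": 0,"tx": 0,"ty": 0.0779,"tz": -0.0406,"wx": -0.1524,"wy": 0,"wz": 0},
    {"fingers": 0,"tx": 0,"ty": 0.0823,"tz": -0.0475,"wx": -0.1663,"wy": 0,"wz": 0}
  ]
}}

```text
time_s: 5.3
tool_pos: [0.6406, -0.1153, 0.2061]
ee_rot: [-1.245, 1.569, -0.193]
wrist_force: [1.7, -0.6, -0.4]
width: 0.0001
```

Run:
```python
from arc import *
rows([60,62,64,66,68,69,70,71,72,72.5])
import meas
```

```text
t 5.3 p [ 0.6406 -0.1153  0.2061] q [-0.36  0.37  1.4   0.    1.36 -1.42] F [ 1.7 -0.6 -0.4] w 0.00013279033288697477
polar about C 0.0756770985264695 59.786566839504026 z az 60.27386929346423 tilt [ 0.002 -0.    -1.   ]
60 tx -0.0000 ty 0.0004 tz -0.0008 wx 0.0008
62 tx -0.0000 ty 0.0036 tz -0.0009 wx -0.0048
64 tx -0.0000 ty 0.0069 tz -0.0010 wx -0.0104
66 tx -0.0000 ty 0.0102 tz -0.0013 wx -0.0159
68 tx -0.0000 ty 0.0134 tz -0.0017 wx -0.0215
69 tx -0.0000 ty 0.0150 tz -0.0019 wx -0.0242
70 tx -0.0000 ty 0.0166 tz -0.0022 wx -0.0270
71 tx -0.0000 ty 0.0183 tz -0.0025 wx -0.0298
72 tx -0.0000 ty 0.0199 tz -0.0028 wx -0.0326
72.5 tx -0.0000 ty 0.0207 tz -0.0030 wx -0.0340
seg n 175 centroid az -179.37094872062076 r 0.09939970561412645
div mod60 10.34352189707039 156
```

>>> {"name": "drive_tool", "arguments": {
  "plan": [
    {"fingers": 0,"tx": 0,"ty": 0.0036,"tz": -0.0009,"wx": -0.0048,"wy": 0,"wz": 0},
    {"fingers": 0,"tx": 0,"ty": 0.0069,"tz": -0.001,"wx": -0.0104,"wy": 0,"wz": 0},
    {"fingers": 0,"tx": 0,"ty": 0.0102,"tz": -0.0013,"wx": -0.0159,"wy": 0,"wz": 0},
    {"fingers": 0,"tx": 0,"ty": 0.0134,"tz": -0.0017,"wx": -0.0215,"wy": 0,"wz": 0},
    {"fingers": 0,"tx": 0,"ty": 0.0166,"tz": -0.0022,"wx": -0.027,"wy": 0,"wz": 0},
    {"fingers": 0,"tx": 0,"ty": 0.0183,"tz": -0.0025,"wx": -0.0298,"wy": 0,"wz": 0},
    {"fingers": 0,"tx": 0,"ty": 0.0199,"tz": -0.0028,"wx": -0.0326,"wy": 0,"wz": 0},
    {"fingers": 0,"tx": 0,"ty": 0.0199,"tz": -0.0028,"wx": -0.0326,"wy": 0,"wz": 0},
    {"fingers": 0,"tx": 0,"ty": 0.0199,"tz": -0.0028,"wx": -0.0326,"wy": 0,"wz": 0}
  ]
}}

```text
time_s: 6.48
tool_pos: [0.6249, -0.1088, 0.2059]
ee_rot: [-0.936, 1.57, 0.324]
wrist_force: [0.3, -0.4, 0.6]
width: 0.0001
```

Run:
```python
from arc import *
rows([60])
import meas
```

```text
t 6.475 p [ 0.6249 -0.1088  0.2059] q [-0.36  0.33  1.46  0.    1.35 -1.62] F [ 0.3 -0.4  0.6] w 0.00011503051094890224
polar about C 0.07526639446055845 72.67879118667987 z az 72.16553447061277 tilt [ 0.001  0.    -1.   ]
60 tx 0.0000 ty -0.0206 tz -0.0024 wx 0.0338
seg n 336 centroid az -168.15431560207955 r 0.09333754435565433
div mod60 23.48223982393817 105
```

>>> {"name": "drive_tool", "arguments": {
  "plan": [
    {"fingers": 0,"tx": 0,"ty": -0.012,"tz": 0,"wx": 0,"wy": 0,"wz": 0},
    {"fingers": 0,"tx": 0,"ty": -0.012,"tz": 0,"wx": 0,"wy": 0,"wz": 0},
    {"fingers": 0,"tx": -0.07,"ty": -0.012,"tz": 0,"wx": 0,"wy": 0,"wz": 0},
    {"fingers": 0,"tx": -0.14,"ty": -0.012,"tz": 0,"wx": 0,"wy": 0,"wz": 0},
    {"fingers": 0,"tx": -0.18,"ty": 0,"tz": 0,"wx": 0.03,"wy": 0,"wz": 0},
    {"fingers": 0,"tx": -0.18,"ty": 0.096,"tz": -0.412,"wx": 0.15,"wy": 0,"wz": 0},
    {"fingers": 0,"tx": -0.18,"ty": 0.096,"tz": -0.412,"wx": 0.15,"wy": 0,"wz": 0},
    {"fingers": 0,"tx": -0.18,"ty": 0.096,"tz": -0.412,"wx": 0.15,"wy": 0,"wz": 0},
    {"fingers": 0,"tx": -0.18,"ty": 0.096,"tz": -0.412,"wx": 0.15,"wy": 0,"wz": 0},
    {"fingers": 0,"tx": -0.18,"ty": 0.096,"tz": -0.412,"wx": 0.15,"wy": 0,"wz": 0},
    {"fingers": 0,"tx": -0.18,"ty": 0.096,"tz": -0.412,"wx": 0.15,"wy": 0,"wz": 0},
    {"fingers": 0,"tx": -0.18,"ty": 0.096,"tz": -0.412,"wx": 0.15,"wy": 0,"wz": 0}
  ]
}}

```text
time_s: 8.02
tool_pos: [0.4495, -0.4006, 0.3491]
ee_rot: [1.231, 1.57, 1.545]
wrist_force: [0.2, 0.4, 0.6]
width: 0.0001
```

Run:
```python
from st import *
import meas
P=meas.P;z=meas.z;rr=meas.rr
lug=(z>.211)&(z<.222)&(rr>.124)&(rr<.142)
n,l,k,cc=cv2.connectedComponentsWithStats(lug.astype(np.uint8))
for i in range(1,n):
    if k[i,4]>15: p=P[l==i].mean(0); print('lug',cc[i].round(),p,np.degrees(np.arctan2(*(p[:2]-C)[::-1]))%360)
m,_,cc=meas.comp((z>.214)&(z<.232)&(np.hypot(P[...,0]-.425,P[...,1]+.18)<.03)); print('btn',cc,P[m].mean(0))
cv2.imwrite('pics/top2.png',cv2.resize(meas.c['pixels'][70:310,270:470],None,fx=2.5,fy=2.5))
```

```text
t 8.025 p [ 0.4495 -0.4006  0.3491] q [-0.93  0.18  1.36  0.    1.6  -1.24] F [0.2 0.4 0.6] w 9.69430719757384e-05
polar about C 0.26793278325973463 -124.82775024949717 z az 17.97462874531444 tilt [ 0.     0.001 -1.   ]
seg n 1701 centroid az 173.2109046932403 r 0.07601650541997665
div mod60 23.607801755547353 477
lug [326. 222.] [ 0.49762394 -0.10017075  0.21764673] 142.48108578680052
lug [405. 232.] [ 0.48044379 -0.23063349  0.21702796] 202.24958722518969
btn [376.97429306 266.0848329 ] [ 0.42494481 -0.18062441  0.21946475]
```

View pics/top2.png

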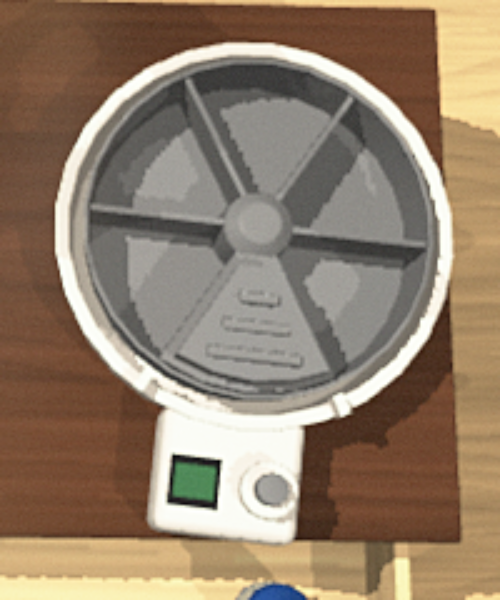

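Crop: the closed segment lies midway between the lugs at (150,390) and (342,405). Lug bisector is 172.4° and segment is 173.2–173.6°, so the error is about 1°. Next is the button, at crop pixel (272,490).

Run:
```python
from st import *
for n in('top','scene'):
    c=snap(n);P=cloud(c);d=np.hypot(P[...,0]-.425,P[...,1]+.1806); g=c['pixels'].astype(int)
    near=(d<.024)&(P[...,2]>.207); grey=near&(g.max(-1)<175)&(P[...,2]>.216); wh=near&(g.min(-1)>185)
    v,u=np.nonzero(grey); (uc,vc),rad=cv2.minEnclosingCircle(np.c_[u,v].astype(np.float32))
    print(n,'grey',grey.sum(),u.mean(),v.mean(),uc,vc,rad,np.percentile(P[grey][:,2],[5,50,95]),ray(c,u.mean(),v.mean(),.222),'white z',np.percentile(P[wh][:,2],[5,50,95]))
p=np.array([.4235,-.1825,.26]); print(M.T@(p-s['tool_pos'])/.8)
```

```text
t 8.075 p [ 0.4504 -0.3994  0.3493] q [-0.93  0.18  1.36  0.    1.6  -1.24] F [ 0.2  0.5 -0.3] w 0.0002607914875660317
polar about C 0.2663859163373695 -124.81704572413375 z az 18.084086482776232 tilt [ 0.001  0.001 -1.   ]
top grey 136 378.16911764705884 265.6764705882353 378.20001220703125 265.79998779296875 6.803046703338623 [0.22265177 0.22547552 0.22787971] [ 0.42545356 -0.18200909  0.222     ] white z [0.21222309 0.21586202 0.21826538]
scene grey 165 154.06666666666666 229.0 154.0 231.5 9.708344459533691 [0.21696411 0.22471416 0.22659172] [ 0.42738451 -0.18416313  0.222     ] white z [0.21371386 0.2153677  0.21680093]
[0.11197047 0.26804648 0.05208667]
```

>>> {"name": "drive_tool", "arguments": {
  "plan": [
    {"fingers": 0,"tx": 0,"ty": 0.134,"tz": 0.0275,"wx": 0,"wy": 0,"wz": 0},
    {"fingers": 0,"tx": 0,"ty": 0.2664,"tz": 0.0551,"wx": 0,"wy": 0,"wz": 0},
    {"fingers": 0,"tx": 0,"ty": 0.2664,"tz": 0.0551,"wx": 0,"wy": 0,"wz": 0},
    {"fingers": 0,"tx": 0,"ty": 0.2664,"tz": 0.0551,"wx": 0,"wy": 0,"wz": 0},
    {"fingers": 0,"tx": 0.06,"ty": 0.2664,"tz": 0.0551,"wx": 0,"wy": 0,"wz": 0},
    {"fingers": 0,"tx": 0.1,"ty": 0.2664,"tz": 0.0551,"wx": 0,"wy": 0,"wz": 0},
    {"fingers": 0,"tx": 0.125,"ty": 0.2664,"tz": 0.0551,"wx": 0,"wy": 0,"wz": 0},
    {"fingers": 0,"tx": 0.13,"ty": 0.2664,"tz": 0.0551,"wx": 0,"wy": 0,"wz": 0},
    {"fingers": 0,"tx": 0.13,"ty": 0.2664,"tz": 0.0551,"wx": 0,"wy": 0,"wz": 0}
  ]
}}

```text
time_s: 9.3
tool_pos: [0.4271, -0.1815, 0.2464]
ee_rot: [-0.062, 1.569, 0.257]
wrist_force: [0.7, 0.9, -0.4]
width: 0.0003
```

Run:
```python
from st import *
c=snap('scene'); cv2.imwrite('pics/s2.png',cv2.resize(c['pixels'][130:330,60:330],None,fx=2.5,fy=2.5))
```

```text
t 9.3 p [ 0.4271 -0.1815  0.2464] q [-0.66 -0.14  1.89  0.    1.4  -0.98] F [ 0.7  0.9 -0.4] w 0.00026370690435953355
polar about C 0.17544129956643215 -179.7229950417858 z az 18.286145024556248 tilt [ 0.002  0.    -1.   ]
```

View pics/s2.png

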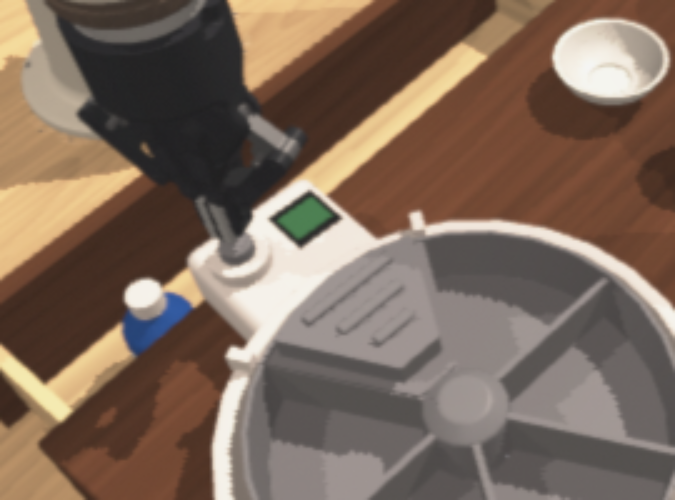

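The fingertips at (237,232) stand just above the button at (237,245), and the segment sits between the lugs. I'll press in small steps.

>>> {"name": "drive_tool", "arguments": {
  "plan": [
    {"fingers": 0,"tx": 0.012,"ty": 0,"tz": 0,"wx": 0,"wy": 0,"wz": 0},
    {"fingers": 0,"tx": 0.017,"ty": 0,"tz": 0,"wx": 0,"wy": 0,"wz": 0},
    {"fingers": 0,"tx": 0.02,"ty": 0,"tz": 0,"wx": 0,"wy": 0,"wz": 0},
    {"fingers": 0,"tx": 0.0225,"ty": 0,"tz": 0,"wx": 0,"wy": 0,"wz": 0},
    {"fingers": 0,"tx": 0.0225,"ty": 0,"tz": 0,"wx": 0,"wy": 0,"wz": 0}
  ]
}}

```text
time_s: 9.98
tool_pos: [0.4274, -0.1819, 0.2292]
ee_rot: [-0.425, 1.568, -0.106]
wrist_force: [-1.6, 1.6, 3.9]
width: 0.0003
```

>>> {"name": "drive_tool", "arguments": {
  "plan": [
    {"fingers": 0,"tx": 0.002,"ty": 0,"tz": 0,"wx": 0,"wy": 0,"wz": 0},
    {"fingers": 0,"tx": 0.004,"ty": 0,"tz": 0,"wx": 0,"wy": 0,"wz": 0},
    {"fingers": 0,"tx": 0.004,"ty": 0,"tz": 0,"wx": 0,"wy": 0,"wz": 0}
  ]
}}

```text
time_s: 10.35
tool_pos: [0.4275, -0.182, 0.2279]
ee_rot: [-0.565, 1.568, -0.246]
wrist_force: [-5.2, 3.7, 13.4]
width: -0.0002
```

Run:
```python
from st import *
c=snap('scene'); d=snap('wrist')
a=cv2.resize(c['pixels'][190:290,100:200],(400,400),interpolation=cv2.INTER_CUBIC); b=cv2.resize(d['pixels'][170:420,180:430],(400,400))
cv2.imwrite('pics/s3.png',np.hstack([a,b]))
```

```text
t 10.35 p [ 0.4275 -0.182   0.2279] q [-0.66 -0.13  1.91  0.    1.36 -0.98] F [-5.2  3.7 13.4] w -0.00015437229202359178
polar about C 0.17499906140981025 -179.58382633578015 z az 18.28213987230373 tilt [ 0.003 -0.001 -1.   ]
```

View pics/s3.png

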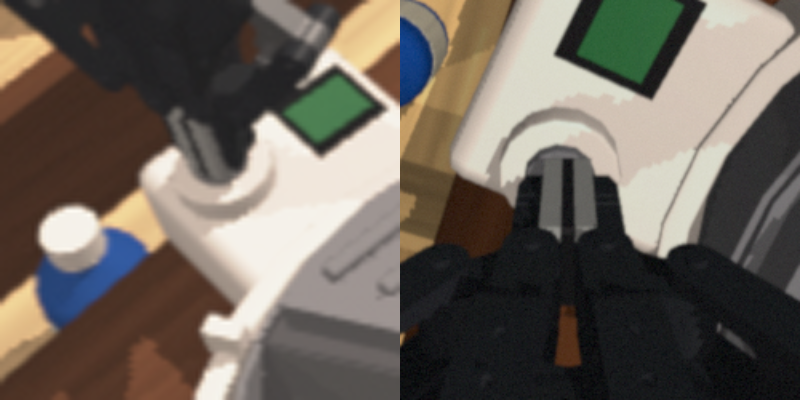

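Run:
```python
from st import *
d=snap('wrist');P=cloud(d)
v0=170+155*250/400
for (x,y) in [(560,152),(550,153),(575,152),(560,135),(540,140),(590,140),(560,122),(640,60)]:
    u=int(180+(x-400)*.625); v=int(170+y*.625); print((x,y),d['pixels'][v,u],P[v,u].round(4))
```

```text
t 10.45 p [ 0.4275 -0.182   0.2279] q [-0.66 -0.13  1.91  0.    1.36 -0.98] F [-4.7  4.9 13.7] w -0.0001355365150781219
polar about C 0.17501027921982673 -179.58563405963415 z az 18.281626918465253 tilt [ 0.003 -0.001 -1.   ]
(560, 152) [109 109 112] [ 0.422  -0.1715  0.2199]
(550, 153) [93 95 96] [ 0.419  -0.1731  0.2188]
(575, 152) [92 93 94] [ 0.4263 -0.171   0.2182]
(560, 135) [203 221 220] [ 0.4206 -0.1672  0.2173]
(540, 140) [202 218 219] [ 0.4152 -0.1707  0.2173]
(590, 140) [186 198 213] [ 0.4293 -0.1663  0.2169]
(560, 122) [203 218 213] [ 0.4193 -0.1634  0.2171]
(640, 60) [ 63 104  52] [ 0.4375 -0.141   0.2058]
```

The force of 13 N is well above the 5 N needed for full travel. The button top now stands about 2.5 mm above the collar, against about 9.5 mm before, so it is fully down. Releasing.

>>> {"name": "drive_tool", "arguments": {
  "plan": [
    {"fingers": 0,"tx": -0.02,"ty": 0,"tz": 0,"wx": 0,"wy": 0,"wz": 0},
    {"fingers": 0,"tx": -0.08,"ty": 0,"tz": 0,"wx": 0,"wy": 0,"wz": 0},
    {"fingers": 0,"tx": -0.15,"ty": 0,"tz": 0,"wx": 0,"wy": 0,"wz": 0},
    {"fingers": 0,"tx": -0.15,"ty": -0.13,"tz": 0,"wx": 0,"wy": 0,"wz": 0},
    {"fingers": 0,"tx": -0.15,"ty": -0.27,"tz": 0,"wx": 0,"wy": 0,"wz": 0},
    {"fingers": 0,"tx": -0.15,"ty": -0.27,"tz": 0,"wx": 0,"wy": 0,"wz": 0},
    {"fingers": 0,"tx": -0.15,"ty": -0.27,"tz": 0,"wx": 0,"wy": 0,"wz": 0},
    {"fingers": 0,"tx": -0.15,"ty": -0.27,"tz": 0,"wx": 0,"wy": 0,"wz": 0}
  ]
}}

```text
time_s: 11.5
tool_pos: [0.4946, -0.3887, 0.3469]
ee_rot: [-0.075, 1.569, 0.242]
wrist_force: [-0.5, 0.4, 0.6]
width: -0.0001
```

Run:
```python
from st import *
import meas
for n in('top','scene'):
    c=snap(n);P=cloud(c);d=np.hypot(P[...,0]-.425,P[...,1]+.1806); g=c['pixels'].astype(int)
    near=(d<.024)&(P[...,2]>.207); grey=near&(g.max(-1)<175)&(P[...,2]>.216); wh=near&(g.min(-1)>185)
    print(n,grey.sum(),np.percentile(P[grey][:,2],[5,50,95]),'white z',np.percentile(P[wh][:,2],[5,50,95]))
cv2.imwrite('pics/top3.png',meas.c['pixels'])
```

```text
t 11.5 p [ 0.4946 -0.3887  0.3469] q [-0.86  0.25  1.28  0.    1.61 -1.18] F [-0.5  0.4  0.6] w -9.442623112167378e-05
polar about C 0.23434239663607867 -117.4101159007543 z az 18.15923148029384 tilt [ 0.002  0.    -1.   ]
seg n 1698 centroid az 173.13769247680125 r 0.07595424562980047
div mod60 23.5910146359787 467
top 138 [0.2229219  0.22563343 0.22755982] white z [0.21251096 0.21579502 0.21802181]
scene 160 [0.21799399 0.22466805 0.22675114] white z [0.21354831 0.21538536 0.21669472]
```

View pics/top3.png

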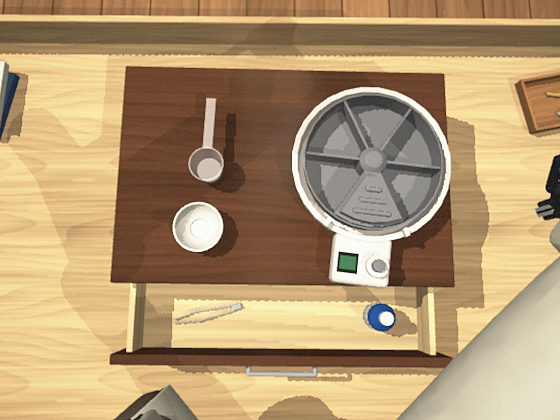

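The arm is clear. The closed segment, around (372,200), is centred between the lugs, and the button is back at its earlier height. The scoop at (206,165), dish at (198,227) and drawer are unmoved. Handing in.

```bash
python3 -c "
from plant import workorder
workorder.job_done()"
```

```text
the job is handed in; nothing more can be done
```

I turned the tray about 105° counter-clockwise with the shut fingertips against one divider, pressed the start button and let go, then handed the job in at about 11.7 s. The hand-in gave no verdict.

- **Tray:** it rests about 1° from home (closed segment at 173.1–173.6°, lug midpoint at 172.4°), roughly 1.5 mm against the 9 mm allowed. I did not measure whether it stayed seated, but I never gripped it and the wrist force stayed around 2 N at the readings during the push.
- **Button:** the force rose to about 13 N, against 5 N for full travel. The button top dropped from about 9.5 mm to about 2.5 mm above its collar. After release it came back to its earlier height.
- **Surroundings:** in the last picture the scoop, dish and drawer look unmoved, and the arm is clear of everything.
- **Disagreement:** fingertip height at full press was only 2–3 mm below the button's nominal free height. The camera heights showed about 7 mm of travel, close to the full 6 mm. I relied on the force and the change in height seen by the cameras.

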